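# Unlock the drying chamber and hold its stuck lid ajar

## Task

The lid of the drying chamber is locked by a sliding bar and its gasket has stuck. Wind the handwheel by its red crank knob, counter-clockwise seen from above, until the bar has drawn back right up against the yellow stop; then take the lid by its blue handle, pull up until the sticky gasket lets go without throwing the lid open, and hold the lid slightly open, with a gap of about 30 mm at its front edge. Finish while still holding the lid open there, with the bar still back at its stop, and leave the other things on the bench undisturbed.

Things in the scene. Friction and masses are not known exactly. Their poses are not given: they have to be found in the camera images.
- chamber: the whole fixed unit on a dark steel base plate (280 mm by 530 mm, 12 mm thick); origin on the bench under the middle of the white box; the box measures 220 mm along x by 240 mm along y, its rim 122 mm above the bench. x points from the lid's front edge to its hinge (away from the robot at yaw 0), y to the left; towards -y stand a blue gearbox with the handwheel, the locking bar along its front (-x) side, and the yellow stop
- handwheel (a joint): angle of the handwheel on the gearbox, rad: 0 at the start with the bar fully forward, grows counter-clockwise seen from above; each radian draws the bar back 8 mm, up to the stop at 5.6 to 9.4 rad; it needs about 3 N at the knob and stays where it is left
- wheel_axis (a point): centre of the handwheel (104 mm rim diameter over a 10 mm bar), on its vertical axis, 182 mm above the bench
- knob_grip (a point): the point to grip on the red crank knob, an upright cylinder 18 mm in diameter and 46 mm tall that spins freely on its pin, so the gripper need not turn as it goes round. The point is 30 mm above the knob's foot, 16 mm below its top, 213 mm above the bench, and runs on a circle of radius 50 mm about the wheel's axis; the foot stands at the top of the wheel's rim
- bolt (a joint): how far the locking bar has drawn back, m: 0 at the start (its orange tip lies over the tab on the lid's side and blocks it), growing as it moves along the chamber's -y; the stop is met at 0.045 to 0.075
- bolt_tail (a point): centre of the tail face of the steel locking bar (18 mm wide, 12 mm high, 140 mm long along the chamber's y), the face that meets the stop; 144.5 mm above the bench
- stop_face (a point): the point on the yellow stop post (30 mm wide, 154 mm high, fixed, set at a different distance each time) where the bar's tail will touch
- handle_mid (a point): middle of the blue bail handle's grip on the lid (its axes like the chamber's while the lid is shut): the handle's round bar, 12 mm thick and 110 mm long along the chamber's y, its centre 40 mm above the lid's top and 178 mm above the bench with the lid shut; 205 mm in front of the hinge and 54 mm above it
- lid_hinge (a point): middle of the lid's hinge line, which runs along the chamber's y at the lid's far edge, 124 mm above the bench
- lid (a joint): opening angle of the clear lid (aluminium frame, 235 mm from hinge to front edge, 14 mm thick, 0.6 kg), rad: 0 shut, grows as the front rises; 0.13 is a 30 mm gap at the front. Stuck: the pull at the handle peaks at 14 to 20 N in the first 4 mm of lift and is gone by 10 mm (0.05 rad); then only the weight, 3 to 5 N at the handle. Let go, it drops back onto the gasket, under 0.06 rad
- disc_a: bystander: concrete test disc, 62 mm by 26 mm, on the base plate behind the gearbox; origin under its centre
- beaker: bystander: glass beaker, 52 mm by 70 mm, on the base plate behind the gearbox; origin under its centre
- white_bottle: bystander: white plastic bottle, 80 mm by 160 mm, left of the chamber; origin under its centre
- disc_b: bystander: concrete test disc, 62 mm by 26 mm, left of the chamber; origin under its centre
- amber_jar: bystander: amber jar, 60 mm by 90 mm, left of the chamber; origin under its centre
- brick_piece: bystander: piece of brick, 90 by 60 by 40 mm, right of the stop; origin under its centre
- spatula: bystander: spatula with black handle, 200 mm long, right of the stop; origin under its middle

How it is judged:
By the outcome, as a careful person would: the job done as asked, in the order asked, and still so for the second after the job is handed in, while the arm keeps its last pose, push and grip.
It also fails if it takes over 64 s, if anything falls off the work surface, if the arm or the gripper's body presses on something with over 40 N, if the wrist force passes 120 N, or if a joint passes its speed limit or range.

## Robot

A 6-joint arm with a two-finger parallel gripper is mounted at the origin on the work surface. World frame = base frame: x ahead of the robot, y to its left, z up, the work surface at z = 0. Lengths are in m, angles in rad, forces in N, time in s.
With the tool pointing down it reaches from about 0.35 to 0.975 m from the base axis. Payload 4.9 kg.
Tool frame: the origin (TCP) lies midway between the tips of the shut fingers; the grasp point (between the pads) lies 19 mm behind it; x points along the fingers, y is the direction in which the jaws open and shut, and the axes are right-handed (so a half turn about x gives the same grasp; the last joint's range is limited). The gripper opens to 85 mm and grips with 20 to 120 N. Pads are 22 mm wide; open, the fingers measure 114 mm over their backs; the gripper's body (76 mm by 85 mm) begins 54 mm behind the grasp point. The pads swing forward as they close: fully open they stand 13 mm farther back than shut.
Start: joints at [1.044, 0.053, 1.613, -0, 1.476, -0.119], TCP at [0.248, 0.574, 0.231] pointing down, gripper open.
Joint ranges: [-3.01, 3.01], [-1.01, 2.22], [0.06, 2.58], [-1.02, 4.17], [0.09, 2.62], [-3.14, 3.14]. Speed limits (rad/s): [2.57, 2.57, 3.14, 3.14, 3.14, 3.14].

## Interface

Orientations are given as a unit quaternion [w, x, y, z].
In Python, from plant import manip gives the robot as it stands.
- The arm moves only by the tool send_rows, never from a script. Its argument "motion" is a list that holds one entry, the list of rows, each a list of 6 numbers: the shift along the world's x, y, z in cm, then the turn, a rotation vector about the world's x, y, z in rad. A call has 1 to 12 rows; each row shifts and turns the commanded pose from where the row before left it; what a row does not reach is not made up. A row lasts 1/12 s, in which the tool goes at most 41.7 mm and 7.16 degrees, less where a joint would pass 70% of its speed; a pose out of reach is approached as far as the arm can. A call with a gripper value outside its range is refused whole. "fingers" is the closure, from 0 (fully open) to 1 (shut), set as the call begins (left out, the last holds). The fingers move at their own pace and stop on an object; the grip force is fixed at half the most. Time passes only in rows, so rows that do not move let the fingers close. It gives the time, the measured TCP pose, the force and the opening at its end, in the units of the state.
- manip.state(): the state, without advancing time (a new reading comes with each control period).
- manip.grab_frame(name): name is "side" or "top" or "wrist"; returns the picture (400x640x3 uint8, red, green, blue); there is no depth.
- manip.calibration(name): a dict with "mtx" (3x3 intrinsics, pixels), "cam_to_world" (4x4, takes a point from camera to world coordinates); the wrist camera has in their place "hand_eye" (4x4, takes a point from camera to tool coordinates, whose origin is the TCP and whose axes are the tool frame's). Camera axes: x right, y up, looking along -z (the intrinsics and any distortion apply to the point x, -y, -z); pixel columns grow to the right and rows downward; lengths in m; the calibration is good to about 2 mm. The wrist camera is an equidistant fisheye: a pixel r from the principal point sees the ray r / f radians off the axis. A picture is of the moment at which its call begins: read the wrist's pose just before it. calibration takes no time and is no camera call.
- manip.job_done(): hands the job in, once; it reports no verdict.
Trained networks look in the newest picture that a camera, given by its name, has taken for a name from the list of things; names that differ only in an ending like _2 or _b are one class to them, and where a whole thing is asked for, a point or a joint stands for the part that bears it (a point fixed in the world has none). Each returns a list of dicts, best first, with "confidence" (0 to 1); they miss things now and then, are a little off and sometimes report something else, mostly with a low value. They report only what shows in the picture. A call takes as long as a camera call.
- manip.boxes_of(query, camera): "centre" ([x, y, z] in m, in the coordinates of the camera as it stood for that picture, good to about 4 mm: the middle of the surface that is visible of it).
- manip.trace(query, camera): "region" (400x640 bool, what is visible of it).
- manip.landmark_of(query, camera): "centre" ([x, y, z] in m, in the coordinates of the camera as it stood for that picture, good to about 4 mm: a listed point, or the origin of a listed thing).
The state is a dict: "time": time; "joint_pos": joint angles; "joint_vel": joint speeds; "joint_efforts": joint torques, N m; "tool_pos": TCP position; "tool_rot": TCP orientation; "contact_force": force on the tool from outside, world axes, zero at the start; "ft_torque": the same for the moment, N m; "gripper_width": opening from 0.0 (shut) to 1.0 (fully open).
Only numpy, scipy, OpenCV 4.12 (cv2) and the standard library are available. Lean on these libraries where they do the work, as an engineer would, in place of code of your own. Each camera call takes 0.05 s, during which the arm holds its last target.

## Working session

There is one attempt and no reset: what is moved stays moved. The work goes in short steps, Python scripts to look and compute and a tool call to move; the robot and the scene stay as the last step left them, time stands still between calls to the robot, and variables do not carry over. Pictures are saved under pics/ and viewed, and the job is handed in when it is done.

Besides the shell and the picture viewer there is one more tool, called after "Call:" as a command line: name --argument value ..., lists and objects as JSON in quotes. send_rows: Moves the arm, as the interface text tells. Its arguments: {"type":"object","properties":{"motion":{"type":"array","items":{"type":"array","items":{"type":"array","items":{"type":"number"}}}},"fingers":{"type":"number"}},"required":["motion"]}

```bash
mkdir -p pics; ls; cat > h.py <<'E'
import numpy as np, cv2
from plant import manip
from scipy.spatial.transform import Rotation as R
def T(cam):
    c=manip.calibration(cam)
    if 'cam_to_world' in c: return np.array(c['cam_to_world'])
    s=manip.state(); q=s['tool_rot']; M=np.eye(4); M[:3,:3]=R.from_quat([q[1],q[2],q[3],q[0]]).as_matrix(); M[:3,3]=s['tool_pos']
    return M@np.array(c['hand_eye'])
def W(cam,p): return (T(cam)@np.r_[p,1])[:3]
def shot(cam,name):
    f=manip.grab_frame(cam); cv2.imwrite(f'pics/{name}.png',f[:,:,::-1]); return f
def lm(q,cam,n=2):
    for d in manip.landmark_of(q,cam)[:n]:
        print(q,cam,round(d['confidence'],2),np.round(W(cam,d['centre']),4))
E
python3 - <<'E'
from h import *
s=manip.state(); print({k:np.round(v,3) for k,v in s.items()})
for c in ['side','top']:
    shot(c,c+'0'); print(np.round(T(c),3).tolist())
    for q in ['chamber','wheel_axis','knob_grip','bolt_tail','stop_face','handle_mid','lid_hinge']: lm(q,c)
E
```

```text
pics
{'time': np.float64(0.0), 'joint_pos': array([ 1.044,  0.053,  1.614,  0.   ,  1.476, -0.119]), 'joint_vel': array([-0.   , -0.002,  0.002, -0.001,  0.002, -0.   ]), 'joint_efforts': array([ 0.0000e+00, -3.9366e+01, -3.7018e+01,  0.0000e+00,  7.0000e-03,
        0.0000e+00]), 'tool_pos': array([0.248, 0.573, 0.23 ]), 'tool_rot': array([ 0.692,  0.142,  0.693, -0.144]), 'contact_force': array([-0.374, -0.267, -0.246]), 'ft_torque': array([-0.005, -0.054, -0.033]), 'gripper_width': np.float64(0.996)}
[[0.897, 0.26, -0.357, 0.019], [-0.441, 0.548, -0.711, -1.091], [0.01, 0.795, 0.606, 1.058], [0.0, 0.0, 0.0, 1.0]]
chamber side 0.96 [ 0.5839  0.1655 -0.0036]
chamber side 0.3 [0.4957 0.1737 0.1751]
wheel_axis side 0.71 [ 0.5763 -0.0666  0.1832]
wheel_axis side 0.59 [ 0.6408  0.4567 -0.0022]
knob_grip side 0.59 [ 0.5277 -0.0615  0.2126]
bolt_tail side 0.49 [ 0.4857 -0.0884  0.1448]
stop_face side 0.64 [ 0.4754 -0.133   0.1436]
handle_mid side 0.84 [0.4954 0.1719 0.1773]
lid_hinge side 0.56 [0.7044 0.1512 0.1278]
[[-0.004, 0.988, -0.156, 0.364], [-1.0, -0.006, -0.014, -0.018], [-0.015, 0.156, 0.988, 1.631], [0.0, 0.0, 0.0, 1.0]]
chamber top 0.77 [ 5.875e-01  1.624e-01 -1.000e-04]
wheel_axis top 0.55 [ 0.5755 -0.0675  0.1826]
knob_grip top 0.6 [0.5255 0.4705 0.0034]
knob_grip top 0.59 [0.4992 0.1722 0.1793]
bolt_tail top 0.58 [ 0.4789 -0.0867  0.1418]
stop_face top 0.63 [ 0.4734 -0.1335  0.1485]
handle_mid top 0.82 [0.496  0.1716 0.1772]
lid_hinge top 0.86 [0.7044 0.1507 0.1227]
```

View pics/side0.png

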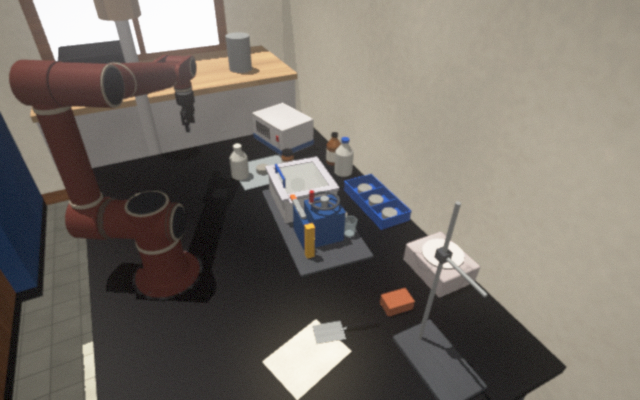

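View pics/top0.png

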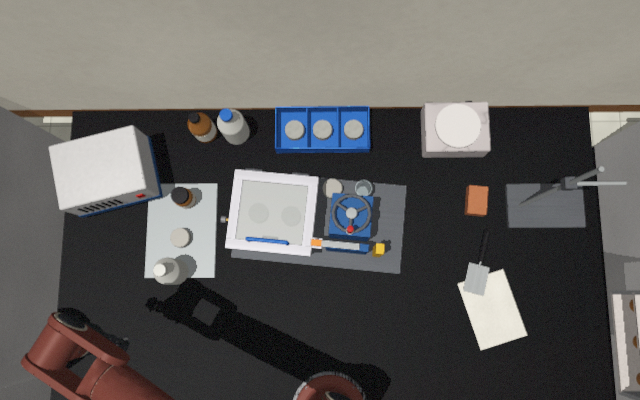

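```bash
python3 - <<'E'
from h import *
q=manip.state()['tool_rot'];M=R.from_quat([q[1],q[2],q[3],q[0]]).as_matrix();print(M.round(3))
print(np.arctan2(M[1,1],M[0,1]))
E
```

```text
[[ 0.     0.397  0.918]
 [ 0.     0.918 -0.397]
 [-1.     0.    -0.   ]]
1.1629546503897208
```

Call:
send_rows --motion '[[[0,0,3.5,0,0,0],[0,0,3.5,0,0,0],[0,0,3.5,0,0,0],[1.4,-3.1,0,0,0,-0.1],[1.4,-3.1,0,0,0,-0.1],[1.4,-3.1,0,0,0,-0.1],[1.4,-3.1,0,0,0,-0.1],[1.4,-3.1,0,0,0,-0.1],[1.4,-3.1,0,0,0,-0.1],[1.4,-3.1,0,0,0,-0.1],[1.4,-3.1,0,0,0,-0.1],[1.4,-3.1,0,0,0,-0.1]]]' --fingers 0.3

```text
time: 1.8
tool_pos: [0.3742, 0.2932, 0.3365]
tool_rot: [0.56, 0.432, 0.56, -0.431]
contact_force: [0.5, 0.5, -0.3]
gripper_width: 0.702
```

Call:
send_rows --motion '[[[1.4,-3.1,0,0,0,-0.1],[1.4,-3.1,0,0,0,-0.1],[1.4,-3.1,0,0,0,-0.1],[1.4,-3.1,0,0,0,-0.06],[1.4,-3.1,0,0,0,0],[1.4,-3.1,0,0,0,0],[1.4,-3.1,0,0,0,0],[1.4,-3.1,0,0,0,0],[0,0,0,0,0,0],[0,0,0,0,0,0]]]'

```text
time: 2.63
tool_pos: [0.4861, 0.0455, 0.3361]
tool_rot: [-0.474, -0.524, -0.475, 0.525]
contact_force: [0.4, 0.4, 0.3]
gripper_width: 0.698
```

```bash
python3 - <<'E'
from h import *
s=manip.state(); print({k:np.round(v,3) for k,v in s.items()})
for c in ['wrist','top']:
    shot(c,c+'1')
    for q in ['wheel_axis','knob_grip','bolt_tail','stop_face','handle_mid','lid_hinge']: lm(q,c)
E
```

```text
{'time': np.float64(2.633), 'joint_pos': array([-0.059, -0.32 ,  1.779,  0.   ,  1.683,  0.041]), 'joint_vel': array([ 0.046, -0.018,  0.008,  0.009,  0.007,  0.006]), 'joint_efforts': array([ -1.303, -23.86 , -38.352,  -0.118,  -0.061,  -0.05 ]), 'tool_pos': array([0.486, 0.045, 0.336]), 'tool_rot': array([-0.474, -0.524, -0.475,  0.525]), 'contact_force': array([0.374, 0.399, 0.267]), 'ft_torque': array([-0.022, -0.008, -0.006]), 'gripper_width': np.float64(0.698)}
wheel_axis wrist 0.58 [ 0.578  -0.0625  0.1807]
wheel_axis wrist 0.57 [ 0.4741 -0.137   0.1423]
knob_grip wrist 0.9 [ 0.5259 -0.0553  0.2129]
knob_grip wrist 0.33 [ 0.4741 -0.1349  0.1446]
bolt_tail wrist 0.89 [ 0.4841 -0.0863  0.1457]
stop_face wrist 0.7 [ 0.4731 -0.1352  0.1461]
handle_mid wrist 0.76 [0.4996 0.1775 0.1783]
lid_hinge wrist 0.77 [0.7029 0.1556 0.1243]
wheel_axis top 0.62 [ 0.5761 -0.0641  0.1856]
wheel_axis top 0.27 [ 0.6482  0.4504 -0.0027]
knob_grip top 0.37 [ 0.522  -0.0639  0.2101]
knob_grip top 0.29 [ 0.6745 -0.0132  0.0141]
bolt_tail top 0.64 [ 0.4788 -0.0886  0.1437]
stop_face top 0.5 [0.5866 0.1606 0.0018]
stop_face top 0.41 [ 0.4755 -0.1333  0.147 ]
handle_mid top 0.81 [0.4967 0.1696 0.1777]
lid_hinge top 0.61 [0.7039 0.1527 0.1219]
```

View pics/wrist1.png

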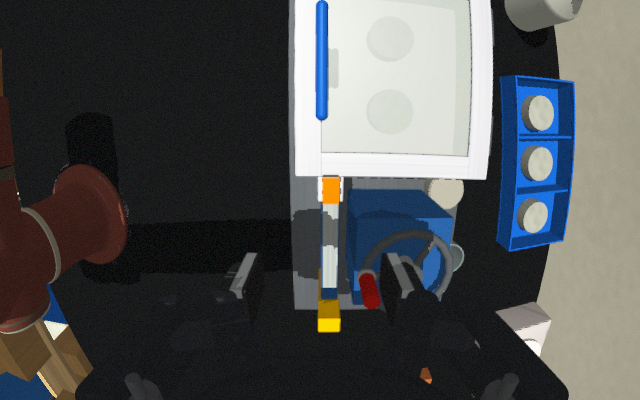

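Call:
send_rows --motion '[[[0.8,-2.1,0,0,0,0],[0.8,-2.1,0,0,0,0],[0.8,-2.1,0,0,0,0],[0.8,-2.1,0,0,0,0],[0.8,-2,0,0,0,0],[0,0,-2.2,0,0,0],[0,0,-2.2,0,0,0],[0,0,0,0,0,0],[0,0,0,0,0,0]]]'

```text
time: 4.08
tool_pos: [0.5251, -0.0572, 0.2909]
tool_rot: [-0.474, -0.523, -0.476, 0.524]
contact_force: [-0.7, 0.3, -0.3]
gripper_width: 0.699
```

```bash
python3 - <<'E'
from h import *
s=manip.state(); print({k:np.round(v,3) for k,v in s.items()})
q=s['tool_rot'];M=R.from_quat([q[1],q[2],q[3],q[0]]).as_matrix();print(M.round(3))
for c in ['wrist','side']:
    shot(c,c+'2')
    for q in ['wheel_axis','knob_grip','bolt_tail','stop_face']: lm(q,c)
E
```

```text
{'time': np.float64(4.083), 'joint_pos': array([-0.249, -0.207,  1.76 , -0.   ,  1.592, -0.152]), 'joint_vel': array([ 0.006, -0.021, -0.049, -0.   ,  0.002, -0.   ]), 'joint_efforts': array([-2.2900e-01, -2.7676e+01, -3.6554e+01, -9.0000e-03, -1.1000e-02,
        0.0000e+00]), 'tool_pos': array([ 0.525, -0.057,  0.291]), 'tool_rot': array([-0.474, -0.523, -0.476,  0.524]), 'contact_force': array([-0.669,  0.338, -0.317]), 'ft_torque': array([-0.025, -0.027, -0.004]), 'gripper_width': np.float64(0.699)}
[[-0.003  0.995 -0.097]
 [ 0.001 -0.097 -0.995]
 [-1.    -0.003 -0.   ]]
wheel_axis wrist 0.8 [ 0.5789 -0.0695  0.1828]
knob_grip wrist 0.75 [ 0.5275 -0.0598  0.2147]
bolt_tail wrist 0.84 [ 0.4863 -0.0842  0.1476]
stop_face wrist 0.91 [ 0.4784 -0.1377  0.1472]
wheel_axis side 0.63 [ 0.5771 -0.0655  0.1851]
knob_grip side 0.52 [ 0.5234 -0.0594  0.2103]
knob_grip side 0.38 [0.7027 0.1523 0.1263]
bolt_tail side 0.71 [ 0.4815 -0.0884  0.1442]
stop_face side 0.59 [ 0.4789 -0.1361  0.1416]
```

View pics/wrist2.png

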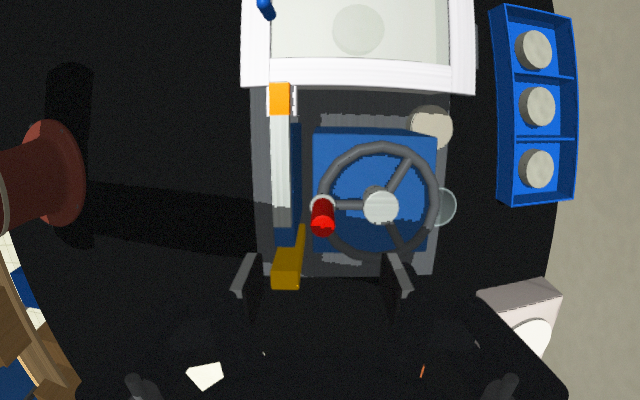

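Call:
send_rows --motion '[[[0.15,-0.25,-2,0,0,0],[0,0,-2,0,0,0],[0,0,-2,0,0,0],[0,0,-2,0,0,0],[0,0,-1.5,0,0,0],[0,0,0,0,0,0],[0,0,0,0,0,0]]]'

```text
time: 5.17
tool_pos: [0.5268, -0.0596, 0.1966]
tool_rot: [-0.475, -0.523, -0.476, 0.524]
contact_force: [1.2, 0.0, 0.7]
gripper_width: 0.703
```

Call:
send_rows --motion '[[[0,0,0,0,0,0],[0,0,0,0,0,0],[0,0,0,0,0,0],[0,0,0,0,0,0],[0,0,0,0,0,0],[0,0,0,0,0,0]]]' --fingers 1

```text
time: 5.67
tool_pos: [0.5256, -0.0597, 0.1993]
tool_rot: [-0.474, -0.522, -0.476, 0.525]
contact_force: [-12.3, 1.3, 9.3]
gripper_width: 0.189
```

```bash
python3 - <<'E'
from h import *
s=manip.state(); print({k:np.round(v,3) for k,v in s.items()})
for c in ['wrist']:
    shot(c,c+'3')
    for q in ['wheel_axis','knob_grip','bolt_tail','stop_face']: lm(q,c)
E
```

```text
{'time': np.float64(5.667), 'joint_pos': array([-2.530e-01, -1.530e-01,  1.865e+00, -1.000e-03,  1.434e+00,
       -1.560e-01]), 'joint_vel': array([-0.   , -0.001,  0.001,  0.   , -0.002, -0.001]), 'joint_efforts': array([ 1.2300e-01, -2.5284e+01, -3.6294e+01,  4.9600e-01, -3.1060e+00,
       -2.0000e-03]), 'tool_pos': array([ 0.526, -0.06 ,  0.199]), 'tool_rot': array([-0.474, -0.522, -0.476,  0.525]), 'contact_force': array([-12.254,   1.343,   9.254]), 'ft_torque': array([ 0.143,  1.955, -0.014]), 'gripper_width': np.float64(0.189)}
knob_grip wrist 0.78 [ 0.5244 -0.0583  0.2105]
bolt_tail wrist 0.75 [ 0.6732 -0.0168  0.0137]
bolt_tail wrist 0.73 [ 0.4813 -0.0852  0.1451]
```

View pics/wrist3.png

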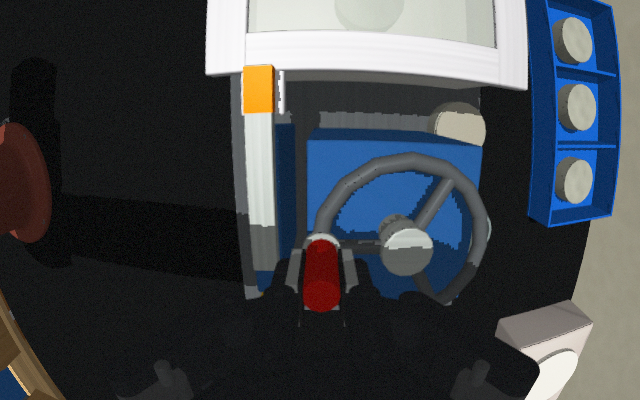

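```bash
python3 - <<'E'
import numpy as np
p=np.pi-0.1+0.15*np.arange(0,45)
P=np.c_[np.cos(p),np.sin(p)]*5
for i,d in enumerate(np.diff(P,axis=0)): print(i,d.round(2).tolist(),end=' ')
E
```

```text
0 [-0.02, -0.75] 1 [0.09, -0.74] 2 [0.2, -0.72] 3 [0.31, -0.68] 4 [0.41, -0.63] 5 [0.5, -0.56] 6 [0.58, -0.48] 7 [0.64, -0.39] 8 [0.69, -0.29] 9 [0.73, -0.18] 10 [0.75, -0.07] 11 [0.75, 0.04] 12 [0.73, 0.15] 13 [0.7, 0.26] 14 [0.66, 0.36] 15 [0.59, 0.46] 16 [0.52, 0.54] 17 [0.43, 0.61] 18 [0.34, 0.67] 19 [0.23, 0.71] 20 [0.12, 0.74] 21 [0.01, 0.75] 22 [-0.1, 0.74] 23 [-0.21, 0.72] 24 [-0.31, 0.68] 25 [-0.41, 0.63] 26 [-0.5, 0.56] 27 [-0.58, 0.48] 28 [-0.64, 0.38] 29 [-0.69, 0.28] 30 [-0.73, 0.18] 31 [-0.75, 0.07] 32 [-0.75, -0.05] 33 [-0.73, -0.16] 34 [-0.7, -0.27] 35 [-0.65, -0.37] 36 [-0.59, -0.46] 37 [-0.52, -0.54] 38 [-0.43, -0.61] 39 [-0.33, -0.67] 40 [-0.23, -0.71] 41 [-0.12, -0.74] 42 [-0.01, -0.75] 43 [0.11, -0.74]
```

Call:
send_rows --motion '[[[-0.1,0,0.2,0,0,0],[-0.02,-0.75,0,0,0,0],[0.09,-0.74,0,0,0,0],[0.2,-0.72,0,0,0,0],[0.31,-0.68,0,0,0,0],[0.41,-0.63,0,0,0,0],[0.5,-0.56,0,0,0,0],[0,0,0,0,0,0]]]'

```text
time: 6.58
tool_pos: [0.5423, -0.1024, 0.1995]
tool_rot: [-0.476, -0.524, -0.474, 0.524]
contact_force: [-1.5, -4.5, -1.7]
gripper_width: 0.198
```

Call:
send_rows --motion '[[[0.58,-0.48,0,0,0,0],[0.64,-0.39,0,0,0,0],[0.69,-0.29,0,0,0,0],[0.73,-0.18,0,0,0,0],[0.75,-0.07,0,0,0,0],[0.75,0.04,0,0,0,0],[0.73,0.15,0,0,0,0],[0.7,0.26,0,0,0,0],[0,0,0,0,0,0]]]'

```text
time: 7.33
tool_pos: [0.5988, -0.1089, 0.1995]
tool_rot: [0.476, 0.524, 0.475, -0.522]
contact_force: [1.4, 2.9, -0.3]
gripper_width: 0.189
```

```bash
python3 - <<'E'
from h import *
s=manip.state(); print({k:np.round(v,3) for k,v in s.items()})
for c in ['wrist','side']:
    shot(c,c+'4')
    for q in ['wheel_axis','knob_grip','bolt_tail','stop_face']: lm(q,c)
E
```

```text
{'time': np.float64(7.333), 'joint_pos': array([-0.303,  0.034,  1.686,  0.002,  1.42 , -0.208]), 'joint_vel': array([-0.007, -0.016,  0.017, -0.001, -0.014, -0.011]), 'joint_efforts': array([ -1.874, -37.364, -36.4  ,  -0.79 ,   0.044,   0.051]), 'tool_pos': array([ 0.599, -0.109,  0.199]), 'tool_rot': array([ 0.476,  0.524,  0.475, -0.522]), 'contact_force': array([ 1.384,  2.864, -0.292]), 'ft_torque': array([ 0.395, -0.078,  0.013]), 'gripper_width': np.float64(0.189)}
wheel_axis wrist 0.7 [ 0.5757 -0.0673  0.1849]
knob_grip wrist 0.81 [ 0.5981 -0.1097  0.2107]
bolt_tail wrist 0.57 [ 0.4804 -0.1048  0.1447]
bolt_tail wrist 0.34 [ 0.6716 -0.0151  0.0117]
stop_face wrist 0.83 [ 0.4739 -0.1355  0.1463]
wheel_axis side 0.61 [ 0.5736 -0.0601  0.184 ]
wheel_axis side 0.29 [0.7011 0.1526 0.1285]
knob_grip side 0.63 [ 0.4409 -0.4712 -0.0033]
knob_grip side 0.46 [ 0.5989 -0.109   0.208 ]
bolt_tail side 0.74 [ 0.4826 -0.1065  0.1448]
stop_face side 0.87 [ 0.4781 -0.1346  0.1453]
```

View pics/wrist4.png

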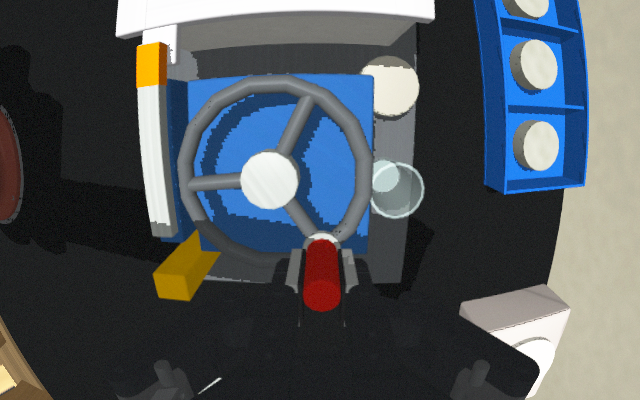

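Call:
send_rows --motion '[[[0.66,0.36,0,0,0,0],[0.59,0.46,0,0,0,0],[0.52,0.54,0,0,0,0],[0.43,0.61,0,0,0,0],[0.34,0.67,0,0,0,0],[0.23,0.71,0,0,0,0],[0.12,0.74,0,0,0,0],[0,0,0,0,0,0]]]'

```text
time: 8.5
tool_pos: [0.6251, -0.0691, 0.1994]
tool_rot: [-0.475, -0.522, -0.476, 0.525]
contact_force: [-4.9, 2.1, 3.2]
gripper_width: 0.191
```

Call:
send_rows --motion '[[[0.01,0.75,0,0,0,0],[-0.1,0.74,0,0,0,0],[-0.21,0.72,0,0,0,0],[-0.31,0.68,0,0,0,0],[-0.41,0.63,0,0,0,0],[-0.5,0.56,0,0,0,0],[-0.58,0.48,0,0,0,0],[-0.64,0.38,0,0,0,0],[0,0,0,0,0,0]]]'

```text
time: 9.25
tool_pos: [0.5973, -0.0198, 0.1994]
tool_rot: [-0.475, -0.523, -0.475, 0.524]
contact_force: [-4.2, -4.0, 2.5]
gripper_width: 0.191
```

```bash
python3 - <<'E'
from h import *
s=manip.state(); print({k:np.round(v,3) for k,v in s.items()})
for c in ['wrist','side']:
    shot(c,c+'5')
    for q in ['wheel_axis','knob_grip','bolt_tail','stop_face']: lm(q,c)
E
```

```text
{'time': np.float64(9.25), 'joint_pos': array([-0.157,  0.01 ,  1.71 , -0.002,  1.422, -0.06 ]), 'joint_vel': array([-0.004,  0.009, -0.01 ,  0.008,  0.016, -0.006]), 'joint_efforts': array([ 2.2980e+00, -3.6072e+01, -3.6531e+01,  1.0430e+00, -9.4700e-01,
        2.6000e-02]), 'tool_pos': array([ 0.597, -0.02 ,  0.199]), 'tool_rot': array([-0.475, -0.523, -0.475,  0.524]), 'contact_force': array([-4.17 , -3.965,  2.545]), 'ft_torque': array([-0.515,  0.647, -0.02 ]), 'gripper_width': np.float64(0.191)}
wheel_axis wrist 0.77 [ 0.5756 -0.0652  0.1824]
knob_grip wrist 0.62 [ 0.597  -0.0204  0.2122]
bolt_tail wrist 0.89 [ 0.48   -0.1188  0.1473]
stop_face wrist 0.48 [ 0.4739 -0.1375  0.1458]
stop_face wrist 0.27 [ 0.5783 -0.0644  0.1819]
wheel_axis side 0.86 [ 0.5788 -0.0643  0.1836]
knob_grip side 0.54 [ 0.6018 -0.0209  0.2107]
bolt_tail side 0.55 [ 0.4804 -0.1259  0.1455]
stop_face side 0.59 [ 0.4787 -0.1345  0.1436]
```

View pics/wrist5.png

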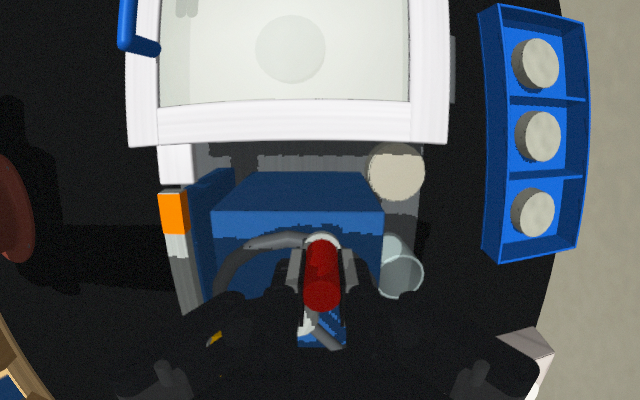

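Call:
send_rows --motion '[[[-0.69,0.28,0,0,0,0],[-0.73,0.18,0,0,0,0],[-0.75,0.07,0,0,0,0],[-0.75,-0.05,0,0,0,0],[-0.73,-0.16,0,0,0,0],[-0.7,-0.27,0,0,0,0],[-0.65,-0.37,0,0,0,0],[0,0,0,0,0,0],[0,0,0,0,0,0]]]'

```text
time: 10.5
tool_pos: [0.5475, -0.023, 0.1994]
tool_rot: [-0.475, -0.523, -0.476, 0.524]
contact_force: [-0.6, -2.3, 1.2]
gripper_width: 0.191
```

```bash
python3 - <<'E'
from h import *
s=manip.state(); print(s['tool_pos'],s['contact_force'])
for c in ['wrist','side']:
    shot(c,c+'6')
    for q in ['bolt_tail','stop_face']: lm(q,c)
E
```

```text
[ 0.54754081 -0.02302418  0.19942087] [-0.58545848 -2.27715936  1.18671113]
stop_face wrist 0.41 [ 0.4766 -0.1358  0.1434]
bolt_tail side 0.49 [ 0.4794 -0.131   0.1475]
stop_face side 0.78 [ 0.4774 -0.1336  0.1437]
```

View pics/wrist6.png

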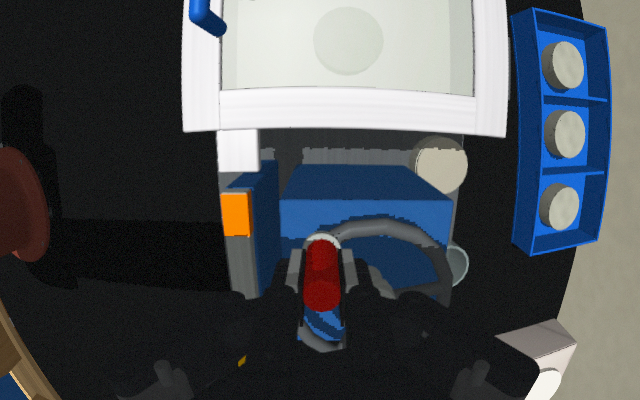

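Call:
send_rows --motion '[[[-0.4,-0.3,0,0,0,0],[-0.37,-0.34,0,0,0,0],[0,0,0,0,0,0],[0,0,0,0,0,0]]]'

```text
time: 11.13
tool_pos: [0.5401, -0.0292, 0.1994]
tool_rot: [-0.475, -0.524, -0.476, 0.524]
contact_force: [-3.5, 3.6, 4.8]
gripper_width: 0.189
```

Call:
send_rows --motion '[[[-0.33,-0.37,0,0,0,0],[0,0,0,0,0,0],[0,0,0,0,0,0]]]'

```text
time: 11.38
tool_pos: [0.5368, -0.0329, 0.1994]
tool_rot: [-0.475, -0.523, -0.476, 0.524]
contact_force: [-4.6, 2.3, 4.4]
gripper_width: 0.187
```

Call:
send_rows --motion '[[[-0.3,-0.4,0,0,0,0],[0,0,0,0,0,0],[0,0,0,0,0,0]]]'

```text
time: 11.63
tool_pos: [0.5337, -0.037, 0.1994]
tool_rot: [-0.475, -0.523, -0.476, 0.524]
contact_force: [-6.2, 2.8, 4.8]
gripper_width: 0.189
```

Call:
send_rows --motion '[[[-0.25,-0.43,0,0,0,0],[0,0,0,0,0,0],[0,0,0,0,0,0]]]'

```text
time: 11.88
tool_pos: [0.5311, -0.0413, 0.1994]
tool_rot: [-0.474, -0.523, -0.476, 0.524]
contact_force: [-4.3, 3.2, 4.6]
gripper_width: 0.19
```

```bash
python3 - <<'E'
from h import *
s=manip.state(); print(s['tool_pos'],s['contact_force'])
for c in ['wrist','side']:
    f=shot(c,c+'7')
    for q in ['bolt_tail','stop_face']: lm(q,c)
cv2.imwrite('pics/s7z.png',cv2.resize(f[150:290,230:390,::-1],None,fx=5,fy=4.2))
E
```

```text
[ 0.53113557 -0.04128952  0.19939508] [-4.33319054  3.16448612  4.60060147]
bolt_tail wrist 0.67 [ 0.5751 -0.0667  0.1828]
bolt_tail side 0.67 [ 0.4782 -0.1367  0.1462]
stop_face side 0.56 [ 0.4764 -0.133   0.1463]
```

View pics/s7z.png

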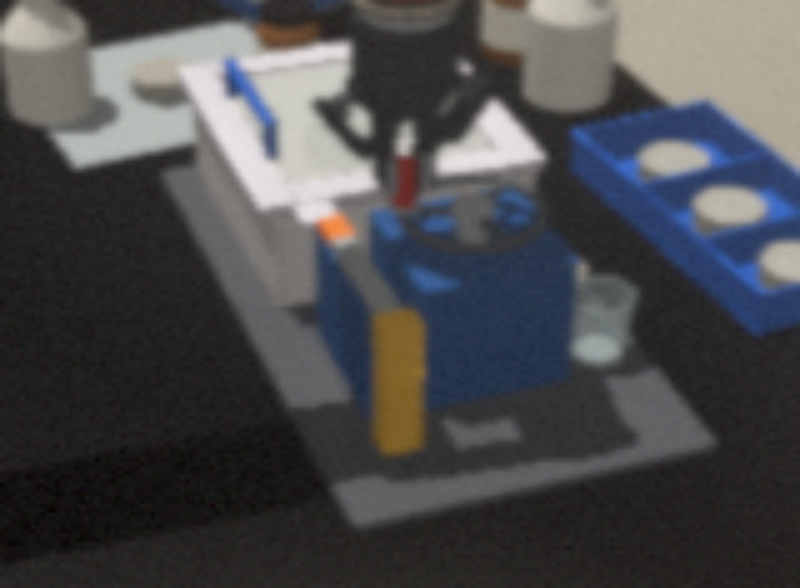

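Call:
send_rows --motion '[[[-0.21,-0.45,0,0,0,0],[0,0,0,0,0,0],[0,0,0,0,0,0]]]'

```text
time: 12.43
tool_pos: [0.53, -0.0435, 0.1994]
tool_rot: [0.474, 0.525, 0.477, -0.522]
contact_force: [-0.2, 11.7, 3.4]
gripper_width: 0.188
```

Call:
send_rows --motion '[[[-0.16,-0.47,0,0,0,0],[0,0,0,0,0,0],[0,0,0,0,0,0]]]'

```text
time: 12.68
tool_pos: [0.5291, -0.0456, 0.1994]
tool_rot: [0.473, 0.527, 0.478, -0.52]
contact_force: [2.5, 19.8, 3.3]
gripper_width: 0.189
```

Call:
send_rows --motion '[[[0,0,0,0,0,0],[0,0,0,0,0,0],[0,0,0,0,0,0],[0,0,0,0,0,0]]]' --fingers 0.3

```text
time: 13.02
tool_pos: [0.528, -0.0512, 0.1988]
tool_rot: [-0.475, -0.523, -0.475, 0.524]
contact_force: [-0.8, 0.1, 0.4]
gripper_width: 0.697
```

Call:
send_rows --motion '[[[0,0,2,0,0,0],[0,0,3,0,0,0],[0,0,3,0,0,0],[0,0,3,0,0,0],[0,2,0,0,0,0],[0,3,0,0,0,0],[0,3,0,0,0,0],[0,3,0,0,0,0],[0,0,0,0,0,0],[0,0,0,0,0,0]]]'

```text
time: 13.85
tool_pos: [0.5282, 0.0599, 0.3091]
tool_rot: [-0.476, -0.523, -0.476, 0.523]
contact_force: [-0.2, -0.3, 0.8]
gripper_width: 0.7
```

```bash
python3 - <<'E'
from h import *
s=manip.state(); print(s['tool_pos'],s['contact_force'],s['gripper_width'])
for c in ['wrist','side']:
    f=shot(c,c+'8')
    for q in ['bolt_tail','stop_face','knob_grip','handle_mid']: lm(q,c)
cv2.imwrite('pics/s8z.png',cv2.resize(f[150:290,230:390,::-1],None,fx=5,fy=4.2))
E
```

```text
[0.52817091 0.05992737 0.30907355] [-0.19800515 -0.31112862  0.79087537] 0.699881083403654
bolt_tail wrist 0.8 [ 0.4769 -0.1361  0.1465]
stop_face wrist 0.53 [ 0.5757 -0.069   0.1842]
knob_grip wrist 0.91 [ 0.5292 -0.0422  0.21  ]
handle_mid wrist 0.68 [0.4983 0.1739 0.1775]
bolt_tail side 0.49 [ 0.4785 -0.1374  0.1421]
stop_face side 0.83 [ 0.4779 -0.1315  0.1425]
knob_grip side 0.53 [ 0.5335 -0.0401  0.2125]
knob_grip side 0.38 [ 0.5773 -0.0631  0.1843]
handle_mid side 0.87 [0.4923 0.1747 0.1755]
```

View pics/s8z.png

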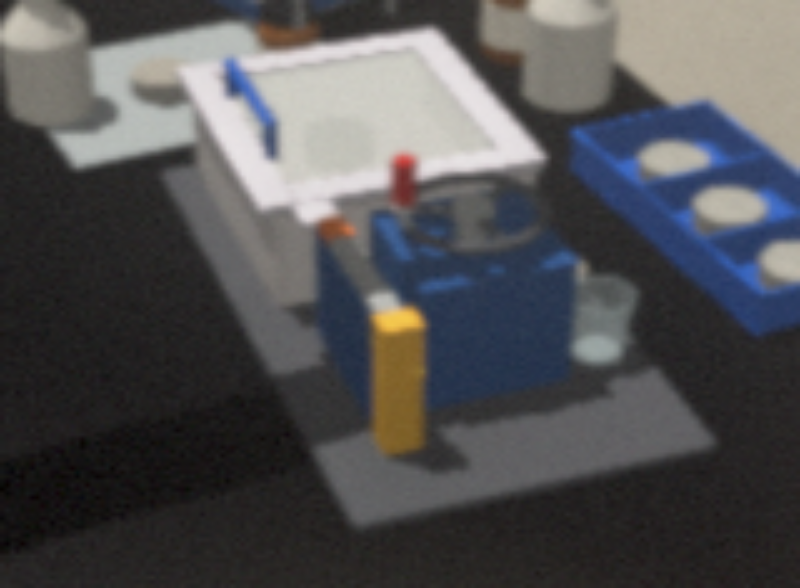

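View pics/wrist8.png

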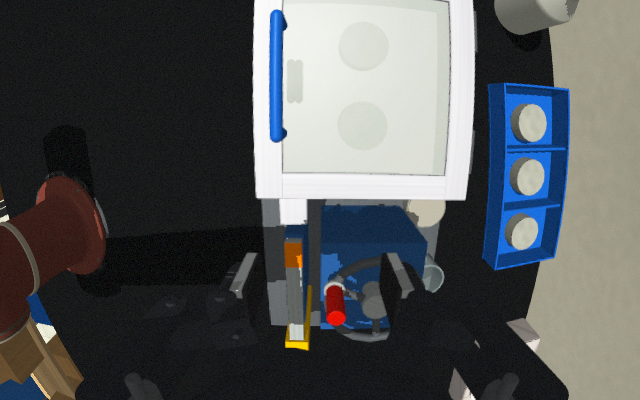

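Call:
send_rows --motion '[[[-0.6,2.2,0,0,0,0],[-0.6,2.3,0,0,0,0],[-0.6,2.3,0,0,0,0],[-0.6,2.3,0,0,0,0],[-0.7,2.2,0,0,0,0],[0,0,-2.5,0,0,0],[0,0,-2.5,0,0,0],[0,0,0,0,0,0],[0,0,0,0,0,0]]]'

```text
time: 15.1
tool_pos: [0.4963, 0.1721, 0.2578]
tool_rot: [-0.475, -0.523, -0.476, 0.525]
contact_force: [0.2, -0.9, 0.3]
gripper_width: 0.7
```

```bash
python3 - <<'E'
from h import *
s=manip.state(); print(s['tool_pos'],s['contact_force'],s['gripper_width'])
for c in ['wrist','top']:
    f=shot(c,c+'9')
    for q in ['bolt_tail','stop_face','handle_mid','lid_hinge']: lm(q,c)
E
```

```text
[0.49634516 0.17209769 0.25784574] [ 0.1922398  -0.87464202  0.3351805 ] 0.7002224910622596
handle_mid wrist 0.69 [0.5008 0.1738 0.1827]
lid_hinge wrist 0.97 [0.705  0.1526 0.1286]
bolt_tail top 0.67 [ 0.4762 -0.1339  0.1452]
stop_face top 0.45 [ 0.4759 -0.1337  0.1447]
handle_mid top 0.93 [0.498  0.1717 0.1796]
lid_hinge top 0.78 [0.7028 0.1518 0.1232]
```

View pics/wrist9.png

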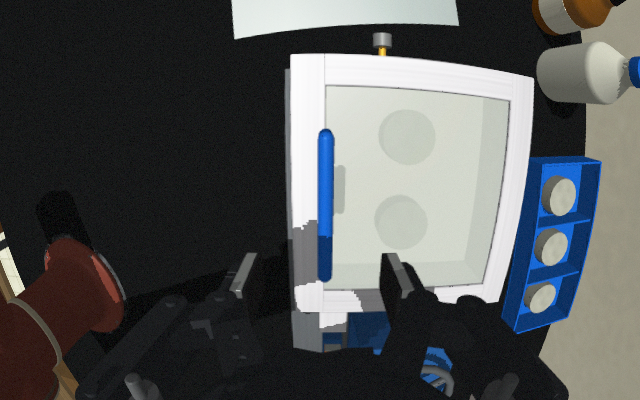

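Call:
send_rows --motion '[[[0.2,0,-2,0,0,0],[0,0,-2,0,0,0],[0,0,-2,0,0,0],[0,0,-2,0,0,0],[0,0,-1.7,0,0,0],[0,0,0,0,0,0],[0,0,0,0,0,0]]]'

```text
time: 16.18
tool_pos: [0.4986, 0.1722, 0.1615]
tool_rot: [-0.475, -0.523, -0.476, 0.524]
contact_force: [0.6, -0.1, -0.3]
gripper_width: 0.698
```

Call:
send_rows --motion '[[[0,0,0,0,0,0],[0,0,0,0,0,0],[0,0,0,0,0,0],[0,0,0,0,0,0],[0,0,0,0,0,0],[0,0,0,0,0,0]]]' --fingers 1

```text
time: 16.68
tool_pos: [0.4989, 0.1726, 0.1638]
tool_rot: [-0.475, -0.523, -0.476, 0.524]
contact_force: [-3.8, 0.2, 7.0]
gripper_width: 0.115
```

```bash
python3 - <<'E'
from h import *
s=manip.state(); print(s['tool_pos'],s['contact_force'],s['gripper_width'])
f=shot('wrist','wrist10')
for q in ['handle_mid']: lm(q,'wrist')
E
```

```text
[0.49888961 0.17260579 0.16381431] [-3.82573224  0.20457185  6.97060391] 0.11491419987929596
handle_mid wrist 0.76 [0.4957 0.1763 0.1753]
```

View pics/wrist10.png

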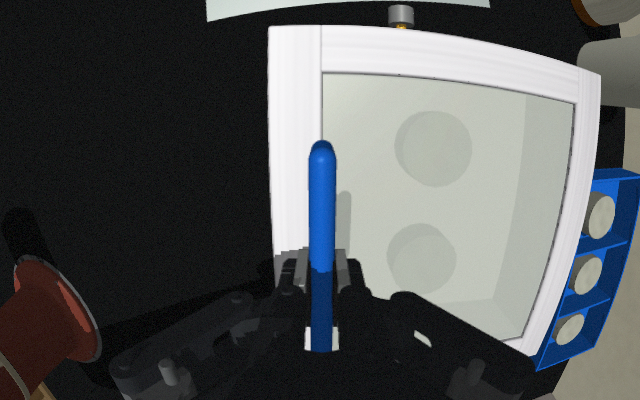

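Call:
send_rows --motion '[[[0,0,0.1,0,0,0],[0,0,0.1,0,0,0],[0,0,0.1,0,0,0],[0,0,0.1,0,0,0],[0,0,0.1,0,0,0],[0,0,0,0,0,0]]]'

```text
time: 17.28
tool_pos: [0.499, 0.1725, 0.1648]
tool_rot: [0.475, 0.524, 0.475, -0.524]
contact_force: [5.8, 2.7, -14.2]
gripper_width: 0.119
```

Call:
send_rows --motion '[[[0,0,0.1,0,0,0],[0,0,0.1,0,0,0],[0,0,0,0,0,0]]]'

```text
time: 17.53
tool_pos: [0.499, 0.1725, 0.165]
tool_rot: [0.475, 0.524, 0.475, -0.524]
contact_force: [10.2, 5.1, -20.5]
gripper_width: 0.118
```

Call:
send_rows --motion '[[[0.03,0,0.1,0,0,0],[0.03,0,0.1,0,0,0],[0,0,0,0,0,0]]]'

```text
time: 17.78
tool_pos: [0.4996, 0.1725, 0.1673]
tool_rot: [-0.475, -0.524, -0.475, 0.524]
contact_force: [10.2, 4.0, -17.0]
gripper_width: 0.114
```

Call:
send_rows --motion '[[[0.04,0,0.1,0,0,0],[0.04,0,0.1,0,0,0],[0,0,0,0,0,0]]]'

```text
time: 18.03
tool_pos: [0.5007, 0.1724, 0.1709]
tool_rot: [0.475, 0.524, 0.475, -0.524]
contact_force: [6.1, 2.1, -11.7]
gripper_width: 0.113
```

Call:
send_rows --motion '[[[0.03,0,0.15,0.001,0.013,0],[0.03,0,0.15,0.001,0.013,0],[0.03,0,0.15,0.001,0.013,0],[0.03,0,0.15,0.001,0.013,0],[0.03,0,0.15,0.001,0.013,0],[0.03,0,0.15,0.001,0.013,0],[0,0,0,0,0,0],[0,0,0,0,0,0]]]'

```text
time: 18.7
tool_pos: [0.5034, 0.1721, 0.1823]
tool_rot: [-0.455, -0.505, -0.494, 0.542]
contact_force: [6.1, -0.2, -6.7]
gripper_width: 0.111
```

```bash
python3 - <<'E'
from h import *
s=manip.state(); print(s['tool_pos'],s['contact_force'],s['gripper_width'])
q=s['tool_rot'];M=R.from_quat([q[1],q[2],q[3],q[0]]).as_matrix();print(M.round(3))
print(M[:,0]*-.019+s['tool_pos'])
for c in ['side','wrist','top']:
    f=shot(c,c+'11')
    lm('handle_mid',c); lm('lid_hinge',c);lm('bolt_tail',c)
    if c=='side': cv2.imwrite('pics/s11z.png',cv2.resize(f[150:290,230:390,::-1],None,fx=5,fy=4.2))
E
```

```text
[0.5033994  0.17208151 0.18230182] [ 6.14694091 -0.16478561 -6.66443743] 0.11102833480126101
[[-0.076  0.992 -0.097]
 [ 0.006 -0.097 -0.995]
 [-0.997 -0.076  0.002]]
[0.50483844 0.17197391 0.20124694]
handle_mid side 0.67 [0.4993 0.1748 0.1924]
lid_hinge side 0.6 [0.7025 0.1528 0.1272]
lid_hinge side 0.59 [0.5002 0.1713 0.1947]
bolt_tail side 0.41 [ 0.4779 -0.1381  0.1411]
handle_mid wrist 0.59 [0.5045 0.1721 0.1941]
bolt_tail wrist 0.29 [0.5029 0.1758 0.1959]
handle_mid top 0.85 [0.5032 0.1723 0.1958]
lid_hinge top 0.69 [0.7015 0.1548 0.122 ]
bolt_tail top 0.72 [ 0.4741 -0.1328  0.1455]
```

View pics/s11z.png

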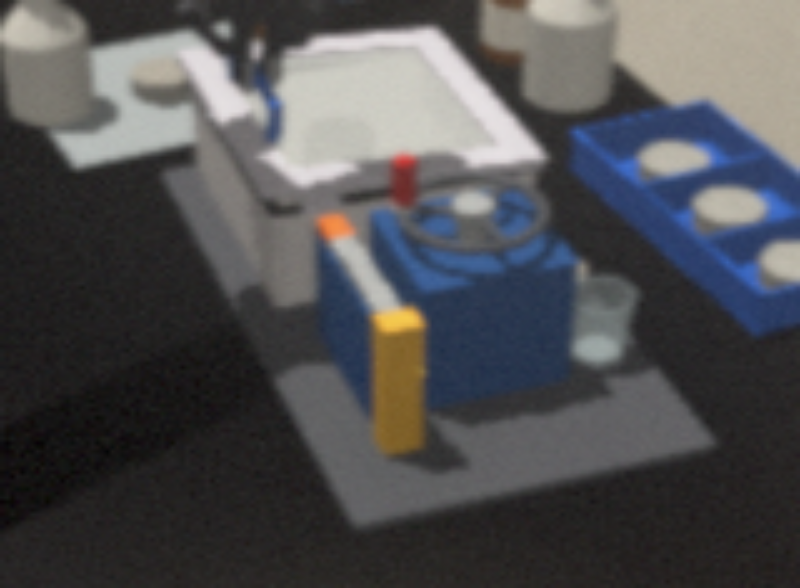

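Call:
send_rows --motion '[[[0.04,0,0.14,0.001,0.01,0],[0.04,0,0.14,0.001,0.01,0],[0.04,0,0.14,0.001,0.01,0],[0.04,0,0.14,0.001,0.01,0],[0.04,0,0.14,0.001,0.01,0],[0,0,0.1,0,0,0],[0,0,0,0,0,0],[0,0,0,0,0,0],[0,0,0,0,0,0],[0,0,0,0,0,0]]]'

```text
time: 20.13
tool_pos: [0.5058, 0.1718, 0.1903]
tool_rot: [-0.442, -0.493, -0.506, 0.553]
contact_force: [7.7, -1.5, -6.9]
gripper_width: 0.111
```

```bash
python3 - <<'E'
from h import *
s=manip.state(); print(s['tool_pos'],s['contact_force'],s['gripper_width'])
q=s['tool_rot'];M=R.from_quat([q[1],q[2],q[3],q[0]]).as_matrix()
print(M[:,0]*-.019+s['tool_pos'],M[:,0])
for c in ['side','wrist','top']:
    f=shot(c,c+'12')
    for q in ['handle_mid','lid_hinge','bolt_tail','stop_face','knob_grip']: lm(q,c,1)
    if c=='side': cv2.imwrite('pics/s12z.png',cv2.resize(f[150:290,230:390,::-1],None,fx=5,fy=4.2))
E
```

```text
[0.50575585 0.17183816 0.19027559] [ 7.72968753 -1.47599263 -6.9428809 ] 0.1109860077906088
[0.50810548 0.17164576 0.20912876] [-0.12366476  0.01012656 -0.99227238]
handle_mid side 0.89 [0.5042 0.1726 0.2018]
lid_hinge side 0.58 [0.7031 0.1539 0.1271]
bolt_tail side 0.71 [ 0.4799 -0.1365  0.1448]
stop_face side 0.57 [ 0.4814 -0.1327  0.1462]
knob_grip side 0.6 [ 0.5345 -0.0428  0.2101]
handle_mid wrist 0.83 [0.5041 0.1752 0.2046]
lid_hinge wrist 0.96 [0.7023 0.1523 0.1224]
handle_mid top 0.68 [0.5065 0.1707 0.2075]
lid_hinge top 0.98 [0.7011 0.1485 0.1229]
bolt_tail top 0.76 [ 0.4756 -0.1342  0.1434]
stop_face top 0.7 [ 0.4758 -0.1313  0.1461]
knob_grip top 0.36 [ 0.527  -0.0396  0.21  ]
```

View pics/s12z.png

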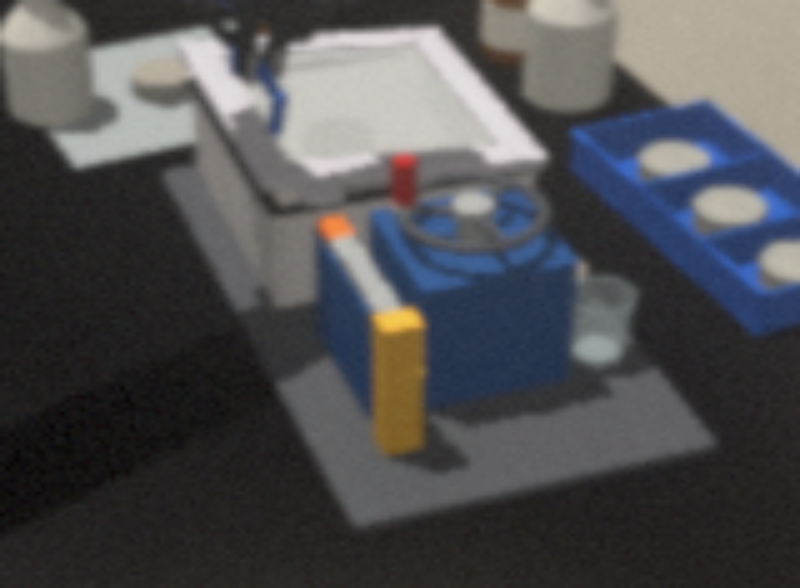

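View pics/wrist12.png

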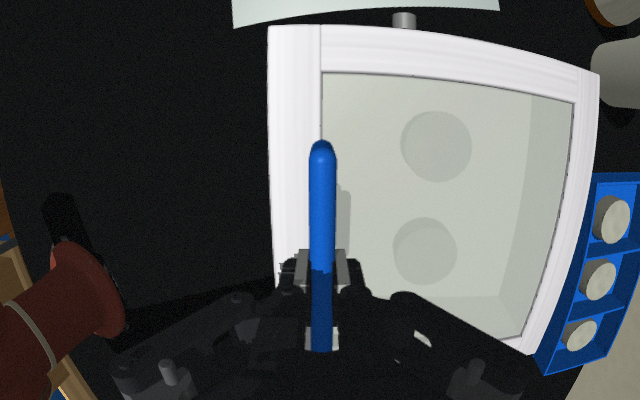

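Call:
send_rows --motion '[[[0,0,0,0,0,0],[0,0,0,0,0,0],[0,0,0,0,0,0],[0,0,0,0,0,0],[0,0,0,0,0,0],[0,0,0,0,0,0]]]'

```text
time: 21.53
tool_pos: [0.5057, 0.1718, 0.1903]
tool_rot: [-0.442, -0.493, -0.506, 0.553]
contact_force: [7.1, -0.2, -7.6]
gripper_width: 0.115
```

```bash
python3 - <<'E'
from h import *
manip.job_done(); s=manip.state(); print(s['time'],s['tool_pos'],s['contact_force'])
E
```

```text
the job is handed in; nothing more can be done
the job is handed in; nothing more can be done
```

The job is handed in at about 21.5 s: the bar is drawn back to the yellow stop, and the gripper is still holding the lid open by about 30 mm.

- **Handwheel:** I gripped the red knob and wound it counter-clockwise about 5.95 rad (roughly 47 mm of bar travel) until the push rose from about 3 to 20 N against the stop. I then let go. Later pictures showed the bar's tail at the stop, with the measured points agreeing within the networks' error.
- **Lid:** I took the blue handle and pulled up in steps of about 1 mm. The measured upward pull peaked at about 20 N, then the gasket let go gradually and the lid did not jump.
- **Last checks:** The handle had risen about 26 mm, by both the arm's pose and the camera landmarks, which is about 0.13 rad. The pose stayed steady over a hold of more than a second.
- **Small disagreements:** The three cameras put the handle's height at 202 to 207.5 mm, against the 204 to 205 mm expected. About 7 N of sideways force stayed on the grip, and I left it there.
- **Bystanders:** Nothing looked moved in the pictures I viewed, but I did not measure each object's position.

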